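# Close the open cam on the button case

### The job

One of the two slotted brass cams on the glazed button case is still open. Take the wing key out of its wooden block, push its blade fully home in the slot of the open cam and turn the cam clockwise with the key until its tongue lies over the window against the stop pin. Leave the key standing upright in the slot, and leave the other cam closed as it is.

Things in the scene. Friction and masses are not known exactly. Their poses are not given: they have to be found in the camera images.
- wing_key_grip (a point): Centre of the dark flat wing (38 mm along x, 12 thick along y: grasp across this, 34 high) of a loose upright steel key, z up, 90 g. Below it a 34 mm round shoulder (underside 32 mm below this point) rests on a fixed wooden block (64x44x30 mm) and the blade under it (30 mm along x, 4 thick, end 43 mm below this point) stands in the block's slot; lift 20 mm to clear.
- loose_cam_slot (a point): Axis point on top of the open one of two brass cams (44 mm round, top 56 mm above the table, 96 mm apart) on the front rail of the fixed glazed button case (130x190x36 mm). Slot along x, open-ended, 8 mm wide, 16 at its bevelled mouth, 12 deep; its tongue reaches 54 mm along +x; z up; turns with the cam. Key home: shoulder on the cam's top, key's grip point 32 mm above this one; either way fits.
- loose_cam (a joint): Angle of the open cam, rad, growing clockwise from above. 0: open, tongue along the rail to the left; it starts at 0 to 0.25. 1.57: closed, tongue pointing away from the robot over the window, stopped by its pin. Stiff (0.12 N m), stays where left. The blade has 0.13 rad of play either way in the slot, so the cam lags the key.
- fast_cam (a joint): Angle of the other cam on the case's rail, in the same sense; it starts closed at 1.57 with its tongue over the window and is to stay so. Which cam (left or right) is the open one varies.
Not all that is in view belongs to the job. What is shaped like the part that bears wing_key_grip but orange or turquoise is not meant.

How it is judged (in metres and radians):
On the way:
1. the key's blade is fully home in the slot of the open cam (within 4 mm of depth, 12 mm sideways, upright) before the cam is turned (cam below 0.6 rad) (horizontal distance between wing_key_grip and loose_cam_slot below 0.012 m and z of wing_key_grip in the frame of loose_cam_slot below 0.036 m and angle between wing_key_grip's own z axis and vertical below 0.17 rad and value of joint loose_cam below 0.6 rad), for 0.1 s.
At the end, for the whole second after the job is handed in: The formerly open cam is closed (above 1.3 rad), the other cam is still closed (above 1.3 rad), and the released key stands upright (within 0.17 rad) in the slot of the newly closed cam, home within 4 mm of depth and within 12 mm of the cam's axis (value of joint each of loose_cam, fast_cam above 1.3 rad and horizontal distance between wing_key_grip and loose_cam_slot below 0.012 m and z of wing_key_grip in the frame of loose_cam_slot below 0.036 m and angle between wing_key_grip's own z axis and vertical below 0.17 rad); the robot touches nothing.
It fails at once if the open cam is turned past 0.6 rad while the key is not in it (more than 20 mm off its axis) (value of joint loose_cam above 0.6 rad and horizontal distance between wing_key_grip and loose_cam_slot above 0.02 m).
It fails at once if the other cam is turned open (below 1.3 rad) (value of joint fast_cam below 1.3 rad).
It also fails if it takes over 35 s, if anything falls off the work surface, if the arm or the gripper's body presses on something with over 40 N, if the wrist force passes 120 N, or if a joint passes its speed limit or range.

### The arm

A 7-joint arm with a two-finger parallel gripper is mounted at the origin on a cart in front of the work surface, level with it; the furniture and walls round the work are solid. World frame = base frame: x ahead of the robot, y to its left, z up, the work surface at z = 0. Lengths are in mm, angles in rad, forces in N, time in s.
With the tool pointing down it reaches from about 400 to 875 mm from the base axis. Payload 4.4 kg.
Tool frame: the origin (TCP) lies at the very end of the fingers, on their centre line; the grasp point (between the pads) lies 19 mm behind it; z points along the fingers, y is the direction in which the jaws open and shut (so a half turn about z gives the same grasp; the last joint's range is limited). The gripper opens to 85 mm and grips with 20 to 120 N. Pads are 22 mm wide; open, the fingers measure 114 mm over their backs; the gripper's body (76 mm by 85 mm) begins 54 mm behind the grasp point. The pads swing forward as they close: fully open they stand 13 mm farther back than shut.
Start: joints at [1.095, 0.628, 0.038, 1.517, -0.027, 0.996, -0.02], TCP at [259.005, -596.183, 231.313] pointing down, gripper open.
Joint ranges: [-3.06, 3.06], [-0.37, 2.12], [-1.25, 1.32], [0.18, 2.47], [-1.1, 4.24], [0.23, 1.98], [-2.94, 2.94]. Speed limits (rad/s): [2.57, 2.57, 3.14, 3.14, 3.14, 3.14, 3.14].

### API

Orientations are given as [roll, pitch, yaw] about the fixed x, y, z axes, in that order (R = Rz(yaw) Ry(pitch) Rx(roll)).
In Python, from cell import ctrl gives the robot as it stands. The module is installed in compiled form; this text tells all that it offers.
- The arm moves only by the shell command python3 -m jog 'ROWS'. ROWS is text: rows parted by semicolons, each of 7 numbers parted by spaces: the shift along the tool's x, y, z in mm, then the turn, a rotation vector about the tool's x, y, z in degrees, then the opening, from -1 (shut) to 1 (fully open). In form: x y z wx wy wz claw; .... A call has 1 to 8 rows; each row is the pose to reach, as a shift and turn from the pose commanded when the call began, along the tool's axes at that moment; what a row does not reach only later rows make up. A row lasts 1/8 s, in which the tool goes at most 62.5 mm and 10.7 degrees, less where a joint would pass 70% of its speed; a pose out of reach is approached as far as the arm can. A call with a gripper value outside its range is refused whole. The fingers move at their own pace and stop on an object; the grip force is fixed at half the most. Time passes only in rows, so rows that repeat a pose let the fingers close. It gives the time, the measured TCP pose, the force and the opening at its end, in the units of the state.
- ctrl.read_state(): the state, without advancing time (a new reading comes with each control period).
- ctrl.get_image(name): name is "side" or "top" or "wrist"; returns a dict with "image" (480x640x3 uint8, red, green, blue), "z_map" (480x640 float32, mm along the optical axis (not along the pixel's ray), 0 where there is no reading), "vertical_fov" (degrees; the focal length in pixels is half the picture's height over the tangent of half this angle, whatever the lens; pixels are square), "cx", "cy" (the principal point, pixels), "extrinsics" (4x4, takes a point from world to camera coordinates); the wrist camera has in their place "hand_eye" (4x4, takes a point from camera to tool coordinates, whose origin is the TCP and whose axes are the flange's). Camera axes: x right, y down, z forward; pixel columns grow to the right and rows downward; lengths in mm; the calibration is good to about 2 mm. A picture is of the moment at which its call begins: read the wrist's pose just before it.
- ctrl.finish_job(): hands the job in, once; it reports no verdict.
The state is a dict: "clock": time; "qpos": joint angles; "qd": joint speeds; "tau": joint torques, N m; "eef_pos": TCP position; "tool_rot": TCP orientation; "force": force on the tool from outside, world axes, zero at the start; "torque": the same for the moment, N m; "width": finger opening in mm.
Only numpy, scipy, OpenCV 4.12 (cv2) and the standard library are available. Lean on these libraries where they do the work, as an engineer would, in place of code of your own. Each camera call takes 0.05 s, during which the arm holds its last target.

## Working session

There is one attempt and no reset: what is moved stays moved. The work goes in short steps, Python scripts to look and compute and a shell command to move; the robot and the scene stay as the last step left them, time stands still between calls to the robot, and variables do not carry over. Pictures are saved under pics/ and viewed, and the job is handed in when it is done.

```bash
mkdir -p pics; cat > h.py <<'E'
import numpy as np, cv2
from cell import ctrl
from scipy.spatial.transform import Rotation as R
def shot(n,f):
    s=ctrl.read_state(); d=ctrl.get_image(n); cv2.imwrite('pics/'+f+'.png',d['image'][:,:,::-1])
    np.savez('pics/'+f+'.npz',**{k:v for k,v in d.items()},p=s['eef_pos'],r=s['tool_rot']); return d
def load(f): return dict(np.load('pics/'+f+'.npz'))
def ext(d):
    if 'extrinsics' in d: return np.linalg.inv(d['extrinsics'])
    T=np.eye(4);T[:3,:3]=R.from_euler('xyz',d['r']).as_matrix();T[:3,3]=d['p'];return T@d['hand_eye']
def pt(d,u,v,z=None,zw=None):
    f=240/np.tan(np.radians(float(d['vertical_fov']))/2)
    ray=np.array([(u-d['cx'])/f,(v-d['cy'])/f,1.0]);M=ext(d)
    if zw is not None:
        dr=M[:3,:3]@ray; return M[:3,3]+dr*(zw-M[2,3])/dr[2]
    if z is None: z=d['z_map'][int(round(v)),int(round(u))]
    return M[:3,:3]@(ray*z)+M[:3,3]
def crop(f,o,u0,v0,w,h,k):
    im=cv2.imread('pics/'+f+'.png')[v0:v0+h,u0:u0+w]; cv2.imwrite('pics/'+o+'.png',cv2.resize(im,None,fx=k,fy=k,interpolation=cv2.INTER_CUBIC))
E
python3 -c "
from h import *
s=ctrl.read_state();print(s)
for n in('top','side','wrist'):shot(n,n+'0')
"
```

```text
{'clock': 0.0, 'qpos': array([ 1.09519239,  0.6293406 ,  0.03843472,  1.51837317, -0.02700048,
        0.99630157, -0.02002773]), 'qd': array([-5.50593743e-04,  6.63378657e-04,  7.94962799e-04, -1.62483148e-03,
       -1.77845603e-03,  9.38684897e-05, -1.33854542e-03]), 'tau': array([-3.37843985e-04, -5.63405442e+01,  1.22632205e+00, -1.93444473e+01,
        1.09967461e-02,  1.05367927e-02, -1.54684500e-05]), 'eef_pos': array([ 258.75903483, -595.58926689,  230.39089075]), 'tool_rot': array([-3.13968784e+00,  2.04360565e-05,  4.09781706e-01]), 'force': array([-0.67829642, -0.11795394, -0.23169185]), 'torque': array([ 0.02192549, -0.02621783, -0.04714328]), 'width': 85.22995958667734}
```

View pics/top0.png

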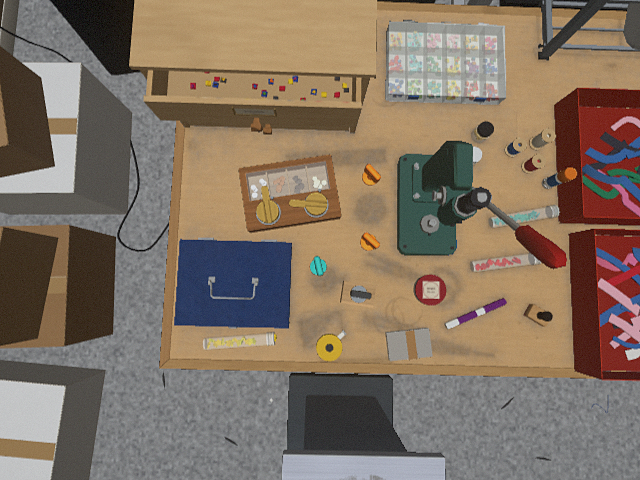

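View pics/side0.png

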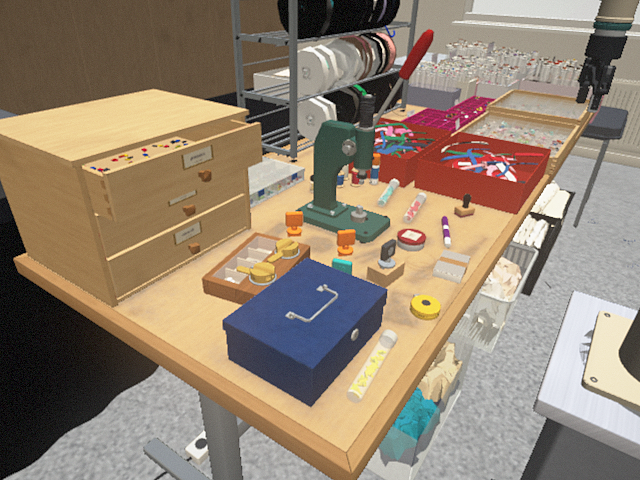

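View pics/wrist0.png

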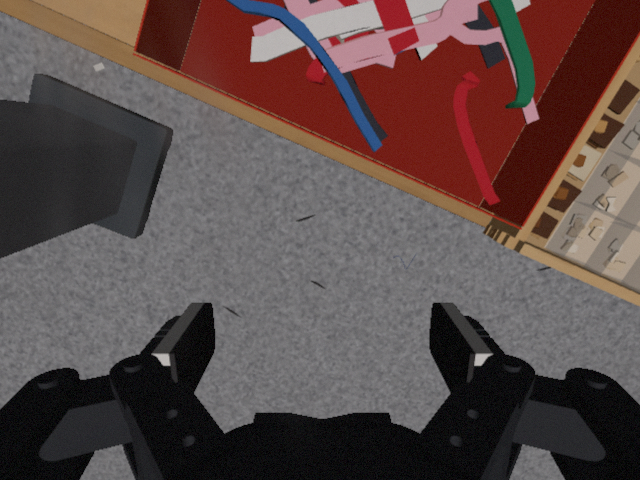

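```bash
python3 -c "
from h import *
crop('top0','c1',230,145,160,170,5) if 0 else None
a=cv2.imread('pics/top0.png')
A=cv2.resize(a[145:240,230:350],None,fx=5,fy=5,interpolation=2);B=cv2.resize(a[270:315,330:390],None,fx=10,fy=10,interpolation=2)
cv2.imwrite('pics/cA.png',A);cv2.imwrite('pics/cB.png',B)
d=load('top0')
print(ext(d)[:3,3], d['vertical_fov'])
for n,u,v in [('key',357,294),('key2',360,294),('block',346,290),('table',330,310),('cR',316,204),('cL',266,212),('rail',292,215),('tip',295,203)]: print(n,pt(d,u,v).round(1))
"
```

```text
[475.97986016 114.72486833 894.81313543] 57.65345799031967
key [462.   27.8  81.9]
key2 [462.1  22.1  80.5]
block [468.3  43.9  28.1]
table [427.2  73.4   2. ]
cR [635.9 107.9  43.4]
cL [616.6 205.8  45.6]
rail [613.7 155.   35.5]
tip [636.4 149.5  44.7]
```

View pics/cA.png

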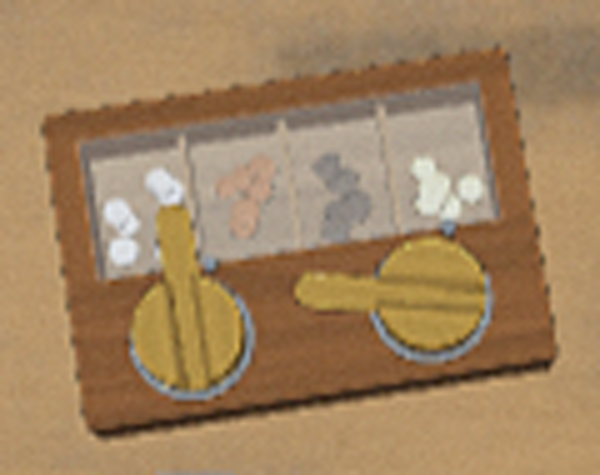

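View pics/cB.png

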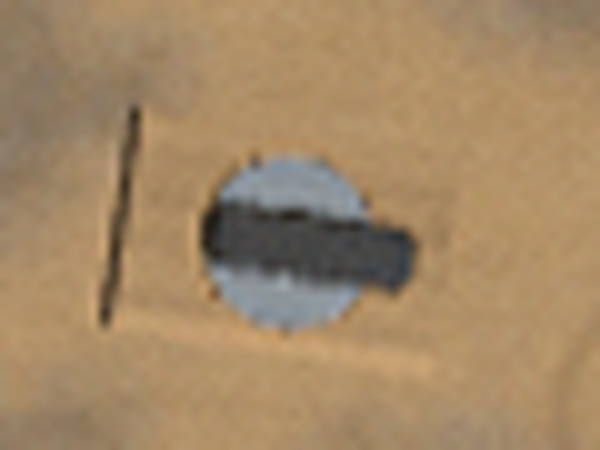

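```bash
python3 -c "
from h import *
d=load('top0');z=d['z_map']
for n,u,v in [('knob',550,255),('knobt',520,235),('piv',480,200),('presstop',455,165),('binwall',570,300),('binwall2',600,376),('box',235,280),('handle',232,295),('redtin',430,290),('orange',370,241),('turq',318,266),('stamp',540,314),('yellow',330,346)]: print(n,pt(d,u,v).round(0))
# max heights in region x<520
f=240/np.tan(np.radians(float(d['vertical_fov']))/2)
V,U=np.mgrid[:480,:640];P=np.stack([(U-d['cx'])/f*z,(V-d['cy'])/f*z,z,np.ones_like(z)],-1)@ext(d).T
for y0 in range(-450,250,50):
  for x0,x1 in((300,400),(400,500),(500,600)):
    m=(P[...,1]>y0)&(P[...,1]<y0+50)&(P[...,0]>x0)&(P[...,0]<x1)&(z>0); print((y0,x0,int(P[...,2][m].max())) if m.any() else '-',end=' ')
  print()
"
```

```text
knob [ 516. -150.  418.]
knobt [ 545. -146.  357.]
piv [ 600. -118.  302.]
presstop [ 669. -107.  232.]
binwall [ 460. -418.    3.]
binwall2 [ 325. -420.   83.]
box [482. 254.  79.]
handle [454. 259.  77.]
redtin [ 473. -124.   24.]
orange [563.   2.  61.]
turq [513. 101.  61.]
stamp [ 432. -337.   36.]
yellow [359.  73.  21.]
(-450, 300, 89) (-450, 400, 90) (-450, 500, 89) 
(-400, 300, 5) (-400, 400, 53) (-400, 500, 5) 
(-350, 300, 5) (-350, 400, 57) (-350, 500, 28) 
(-300, 300, 6) (-300, 400, 19) (-300, 500, 28) 
(-250, 300, 6) (-250, 400, 21) (-250, 500, 28) 
(-200, 300, 13) (-200, 400, 28) (-200, 500, 427) 
(-150, 300, 21) (-150, 400, 29) (-150, 500, 423) 
(-100, 300, 22) (-100, 400, 28) (-100, 500, 213) 
(-50, 300, 22) (-50, 400, 33) (-50, 500, 63) 
(0, 300, 8) (0, 400, 84) (0, 500, 63) 
(50, 300, 26) (50, 400, 62) (50, 500, 62) 
(100, 300, 17) (100, 400, 58) (100, 500, 63) 
(150, 300, 81) (150, 400, 82) (150, 500, 83) 
(200, 300, 81) (200, 400, 89) (200, 500, 83)
```

```bash
python3 -m jog '38 -47 4 0 0 -8 1; 75 -94 8 0 0 -17 1; 113 -141 11 0 0 -25 1; 151 -189 15 0 0 -34 1; 188 -236 19 0 0 -42 1; 226 -283 23 0 0 -51 1; 264 -330 26 0 0 -59 1; 301 -377 30 0 0 -68 1'
```

```text
clock: 1.15
eef_pos: [385.4, -128.7, 201.4]
tool_rot: [3.141, 0.0, 1.601]
force: [0.4, 0.8, 0.9]
width: 85.4
```

```bash
python3 -m jog '42 22 0 0 0 0 1; 84 44 0 0 0 0 1; 125 66 0 0 0 0 1; 125 66 0 0 0 0 1'; python3 -c "
from h import *
d=shot('wrist','w1');print(d['hand_eye'].round(2))"
```

```text
clock: 1.65
eef_pos: [449.3, 0.1, 201.5]
tool_rot: [3.139, -0.002, 1.603]
force: [-0.5, -0.0, -0.4]
width: 85.5
[[  -0.     -0.96   -0.28   69.82]
 [   1.     -0.     -0.     -0.66]
 [   0.     -0.28    0.96 -142.1 ]
 [   0.      0.      0.      1.  ]]
```

View pics/w1.png

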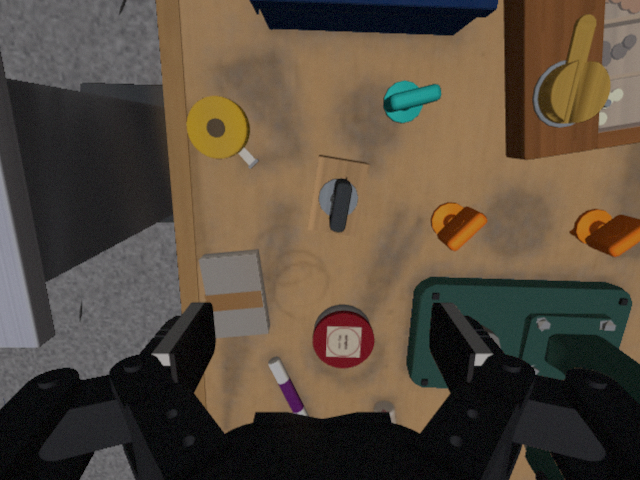

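```bash
python3 -c "
from h import *
crop('w1','w1c',295,145,90,100,6)
crop('w1','w1d',490,0,150,170,5)
"
```

```text
(no output)
```

View pics/w1c.png

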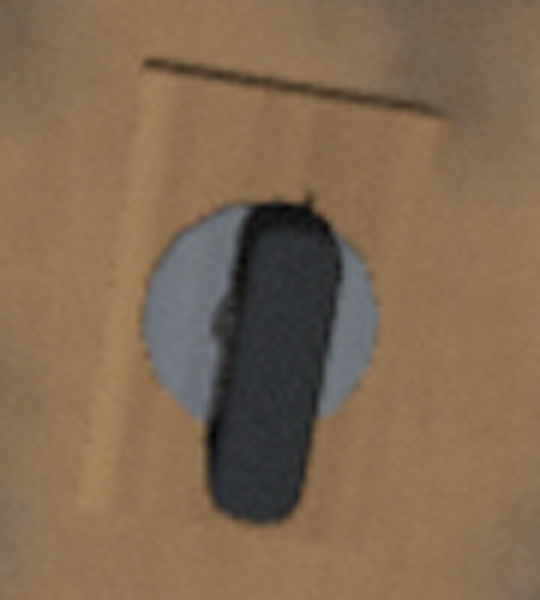

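View pics/w1d.png

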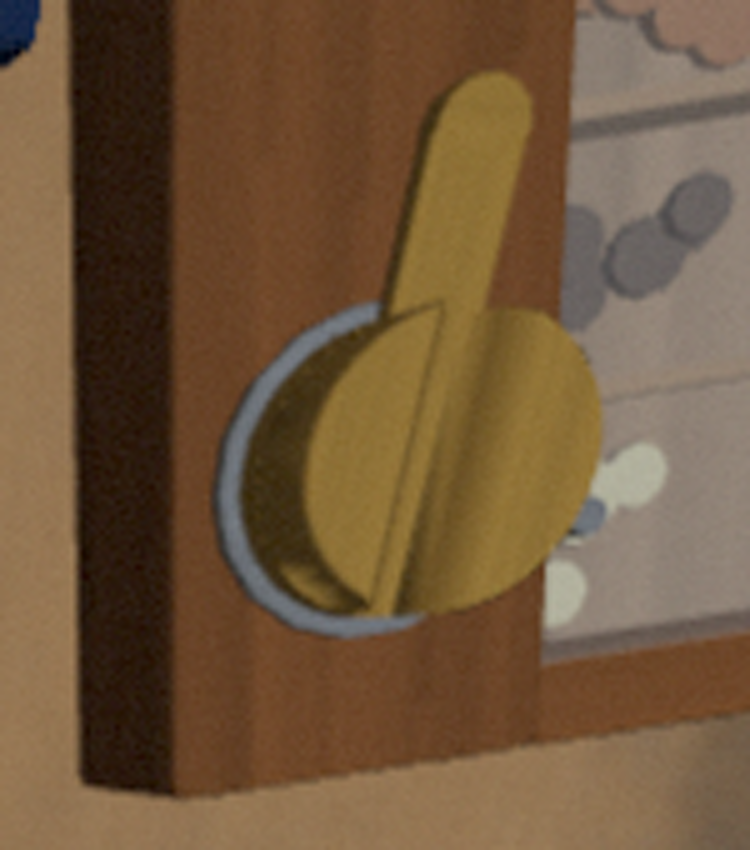

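```bash
python3 -c "
from h import *
d=load('w1')
k=lambda a,b:(295+a/6,145+b/6)
a=pt(d,*k(295,222),zw=79);b=pt(d,*k(258,520),zw=79);print('wing',a,b,(a+b)/2,np.linalg.norm(a-b),np.degrees(np.arctan2(*(a-b)[[1,0]])), pt(d,*k(275,368)))
l=pt(d,*k(238,290),zw=79);r=pt(d,*k(338,270),zw=79);print('thick',l,r)
a=pt(d,*k(148,65),zw=30);b=pt(d,*k(440,110),zw=30);print('blk',a,b,np.degrees(np.arctan2(*(b-a)[[1,0]])),np.linalg.norm(a-b))
e=pt(d,*k(85,505),zw=30);print('blkside',e,np.degrees(np.arctan2(*(a-e)[[1,0]])),np.linalg.norm(a-e))
s=[pt(d,*k(x,y),zw=30+3) for x,y in((148,310),(378,315))];print('shoulder',s,(s[0]+s[1])/2)
c=lambda a,b:(490+a/5,b/5)
for q in((305,460),(602,430),(530,612-5),(453,452)):print(pt(d,*c(*q),zw=56))
a=pt(d,*c(440,310),zw=56);b=pt(d,*c(372,605),zw=56);print('slot',a,b,np.degrees(np.arctan2(*(a-b)[[1,0]])))
a=pt(d,*c(485,70),zw=46);print('tip',a)
a=pt(d,*c(575,120),zw=36);b=pt(d,*c(545,660),zw=36);print('rail edge',np.degrees(np.arctan2(*(a-b)[[1,0]])))
t=load('top0')
k=lambda a,b:(330+a/10,270+b/10)
a=pt(t,*k(212,232),zw=79);b=pt(t,*k(408,262),zw=79);print('top wing',a,b,(a+b)/2)
c=lambda a,b:(230+a/5,145+b/5)
print('top cam',pt(t,*c(434,292),zw=56)); a=pt(t,*c(390,287),zw=44);b=pt(t,*c(480,297),zw=44);print(np.degrees(np.arctan2(*(a-b)[[1,0]])),(a+b)/2)
print('tip',pt(t,*c(297,290),zw=46))
a=pt(t,*c(98,432),zw=36);b=pt(t,*c(552,365),zw=36);print('rail',a,b,np.degrees(np.arctan2(*(a-b)[[1,0]])),np.linalg.norm(a-b))
"
```

```text
wing [463.62368144  37.08306124  79.        ] [ 4.60818239e+02 -6.77661675e-02  7.90000000e+01] [462.22096024  18.50764753  79.        ] 37.256603224489986 85.6815091056702 [462.05303645  19.21473555  78.9008181 ]
thick [457.11707989  28.66997875  79.        ] [469.10557013  31.47829005  79.        ]
blk [445.2738705   52.20631049  30.        ] [486.45514645  47.34734514  30.        ] -6.729198480125848 41.46693903303838
blkside [437.88348293 -11.47488349  30.        ] 83.38027111582325 64.10859766712507
shoulder [array([446.3113586,  18.2933351,  33.       ]), array([479.15987329,  18.61418183,  33.        ])] [462.73561595  18.45375846  33.        ]
[613.65769778 104.71039442  56.        ]
[656.23473639 110.15615217  56.        ]
[651.67668803  85.39813608  56.        ]
[635.13665078 106.48978334  56.        ]
slot [628.88772834 125.27124288  56.        ] [627.91340062  84.92536388  56.        ] 88.61661167031777
tip [634.51519041 158.66087762  46.        ]
rail edge 100.65107742904952
top wing [463.11694294  38.29239455  79.        ] [458.53031776   1.74422721  79.        ] [460.82363035  20.01831088  79.        ]
top cam [634.80046341 106.44625229  56.        ]
85.28109752312382 [637.08417678 105.92865149  44.        ]
tip [635.87218336 160.43890337  46.        ]
rail [578.38682189 237.61524175  36.        ] [610.44914857  58.41387019  36.        ] 100.1439064162925 182.0470388721004
```

```bash
python3 -m jog '10 7 45 0 0 4 1; 18 14 90 0 0 7 1; 18 14 106 0 0 7 1; 18 14 106 0 0 7 1'; python3 -c "
from h import *
d=shot('wrist','w2')"
```

```text
clock: 2.2
eef_pos: [459.6, 13.2, 94.2]
tool_rot: [-3.138, 0.001, 1.473]
force: [-0.3, 0.1, 0.5]
width: 85.4
```

View pics/w2.png

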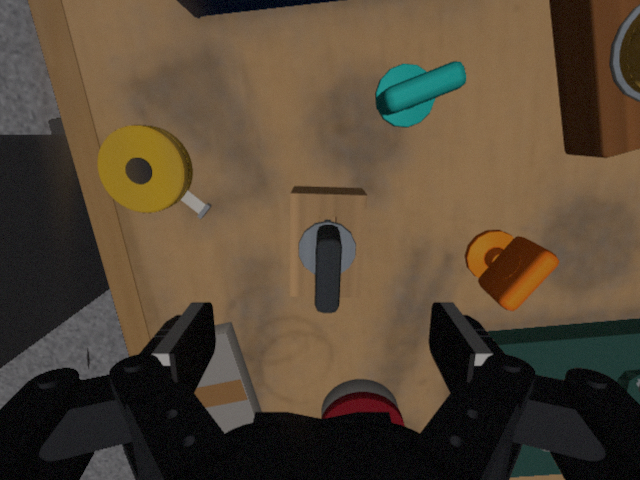

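```bash
python3 -c "
from h import *
d=load('w2');print(d['p'],d['r']);s=ctrl.read_state();print(s['eef_pos'],s['tool_rot'],s['qd'].round(3))
crop('w2','w2c',280,180,100,140,5)
"
```

```text
[459.5914762   13.15000859  94.22065712] [-3.13792063e+00  1.43512205e-03  1.47295440e+00]
[460.44107563  13.38171199  95.13199982] [-3.14005154e+00  8.69151457e-04  1.47298353e+00] [ 0.005 -0.027 -0.012 -0.012 -0.002  0.002  0.002]
```

View pics/w2c.png

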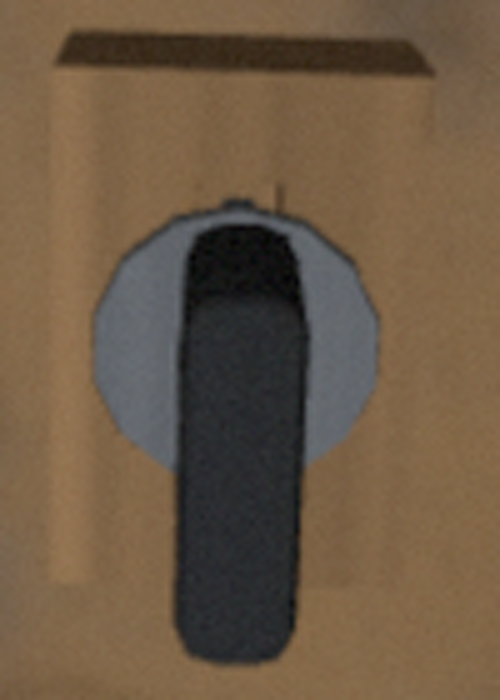

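```bash
python3 -c "
from h import *
d=load('w2');k=lambda a,b:(280+a/5,180+b/5)
a=pt(d,*k(245,297),zw=79);b=pt(d,*k(234,662),zw=79);print(a,b,(a+b)/2,np.linalg.norm(a-b),np.degrees(np.arctan2(*(a-b)[[1,0]])))
m=(a+b)/2
s=[pt(d,*k(x,y),zw=35) for x,y in((95,340),(379,340))];print((s[0]+s[1])/2,np.linalg.norm(s[0]-s[1]))
Rm=R.from_euler('xyz',d['r']).as_matrix();print('tool-frame offs',Rm.T@(np.array([m[0],m[1],48])-d['p']))
"
```

```text
[464.55701895  36.92904691  79.        ] [460.15146192   0.94766434  79.        ] [462.35424044  18.93835563  79.        ] 36.25008723669092 83.01945489272678
[462.59088027  19.03788876  35.        ] 32.824545092995955
tool-frame offs [ 6.09687223  2.35378739 46.2036233 ]
```

```bash
python3 -m jog '6 2 6 0 0 1 1; 6 2 26 0 0 1 1; 6 2 46 0 0 1 1; 6 2 46 0 0 1 1'; python3 -c "
from h import *
s=ctrl.read_state();print(s['eef_pos'],s['tool_rot'],s['force'])"
```

```text
clock: 2.75
eef_pos: [463.5, 20.4, 49.0]
tool_rot: [-3.141, 0.0, 1.457]
force: [-0.5, 0.3, 0.9]
width: 85.4
[463.47281519  20.36844584  49.03031469] [-3.14068226e+00  2.96239278e-04  1.45663177e+00] [-0.53309955  0.28425381  0.90024033]
```

```bash
python3 -m jog '-1 -1 0 0 0 0 -1; -1 -1 0 0 0 0 -1; -1 -1 0 0 0 0 -1; -1 -1 0 0 0 0 -1; -1 -1 0 0 0 0 -1; -1 -1 0 0 0 0 -1'; python3 -c "
from h import *
s=ctrl.read_state();print(s['eef_pos'],s['tool_rot'],s['force'],s['torque'],s['width'])"
```

```text
clock: 3.5
eef_pos: [462.9, 19.4, 49.8]
tool_rot: [3.141, -0.0, 1.457]
force: [-0.5, 0.6, 6.0]
width: 11.4
[462.87704099  19.42551206  49.75285497] [ 3.14089774e+00 -1.55438906e-05  1.45696804e+00] [-0.54861886  0.58279586  6.0055756 ] [-0.02016589  0.19493734 -0.00344265] 11.362778091591245
```

```bash
python3 -m jog '0 0 -30 0 0 0 -1; 0 0 -80 0 0 0 -1; 14 42 -80 0 0 0 -1; 28 84 -80 0 0 -2 -1; 42 126 -80 0 0 -4 -1; 56 166 -80 0 0 -6 -1; 56 166 -80 0 0 -6 -1; 56 166 -80 0 0 -6 -1'; python3 -c "
from h import *
d=shot('wrist','w3');print(load('w3')['p'],load('w3')['r'],ctrl.read_state()['force'])"
```

```text
clock: 4.5
eef_pos: [632.5, 55.9, 128.5]
tool_rot: [-3.139, 0.001, 1.562]
force: [-0.8, 0.1, -1.4]
width: 11.1
[632.48273303  55.90371306 128.53001254] [-3.13900262e+00  5.51667699e-04  1.56154395e+00] [-0.59617079  0.86219842 -0.96132213]
```

View pics/w3.png

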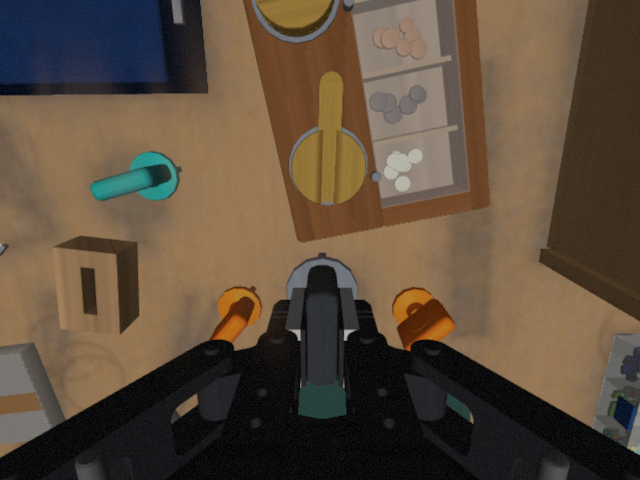

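The key is held upright (wing at 322,310, shoulder at 321,285). The open cam is at about (329,167), tongue pointing up to (331,78).

```bash
python3 -c "
from h import *
crop('w3','w3c',275,60,110,155,5)
crop('w3','w3k',270,245,110,150,5)
"
```

```text
(no output)
```

View pics/w3c.png

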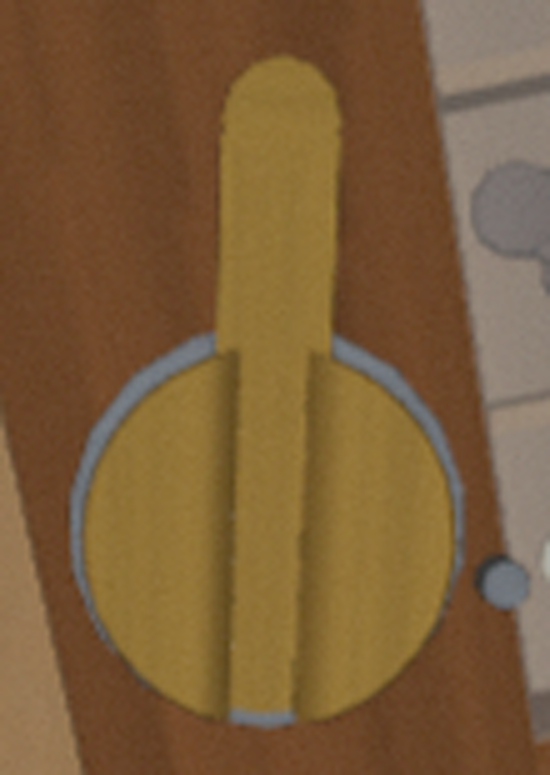

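View pics/w3k.png

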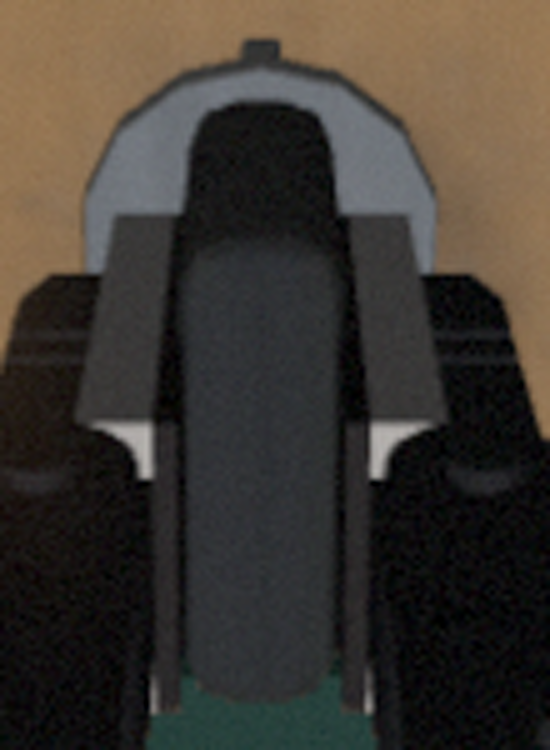

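```bash
python3 -c "
from h import *
d=load('w3');k=lambda a,b:(275+a/5,60+b/5);g=lambda a,b:(270+a/5,245+b/5)
Rm=R.from_euler('xyz',d['r']).as_matrix();T=lambda p:(Rm.T@(p-d['p'])).round(2)
s=[pt(d,*k(x,y),zw=56) for x,y in((84,535),(455,535),(269.5,722),(269.5,533))]
for p in s:print(p.round(1),T(p))
a=pt(d,*k(272.5,380),zw=44);b=pt(d,*k(262.5,700),zw=44);print('slot',a,b,T(a),T(b),np.degrees(np.arctan2(*(a-b)[[1,0]])))
print('tip',pt(d,*k(282,57),zw=46))
z=d['p'][2]+12.25+17
a=pt(d,*g(263,238),zw=z);b=pt(d,*g(257,702),zw=z);print('wing',T(a),T(b),(T(a)+T(b))/2,np.degrees(np.arctan2(*(a-b)[[1,0]])),np.degrees(d['r'][2]))
zs=d['p'][2]+12.25-32+5
a=pt(d,*g(85,200),zw=zs);b=pt(d,*g(437,200),zw=zs);print('sh',T(a),T(b))
"
```

```text
[614.6 107.2  56. ] [ 51.2  -18.12  72.55]
[657.5 106.8  56. ] [51.18 24.77 72.44]
[636.   85.1  56. ] [29.3   3.44 72.51]
[636.1 107.3  56. ] [51.42  3.33 72.49]
slot [636.71569657 124.15731638  44.        ] [635.31163098  85.65636003  44.        ] [68.34  3.82 84.48] [29.82  2.77 84.51] 87.91144414433184
tip [637.89149258 159.16694445  46.        ]
wing [ 18.49  -0.44 -29.26] [-18.34  -0.87 -29.24] [  0.075  -0.655 -29.25 ] 88.78652494335965 89.46987786865155
sh [  2.3  -16.92  14.79] [ 2.32 15.77 14.71]
```

```bash
python3 -m jog '26 2 0 0 0 1 -1; 51 4 0 0 0 1 -1; 51 4 18 0 0 1 -1; 51 4 36 0 0 1 -1; 51 4 36 0 0 1 -1'; python3 -c "
from h import *
d=shot('wrist','w4');shot('side','s4');print(load('w4')['p'],load('w4')['r'],ctrl.read_state()['force'])
crop('s4','s4c',190,200,160,110,5)"
```

```text
clock: 5.18
eef_pos: [636.3, 104.7, 90.7]
tool_rot: [-3.136, 0.003, 1.543]
force: [-0.3, -0.5, -0.9]
width: 11.0
[636.26948051 104.66876965  90.66239269] [-3.13646573e+00  2.64802567e-03  1.54252219e+00] [-0.37278589  0.32967492  0.27788667]
```

View pics/w4.png

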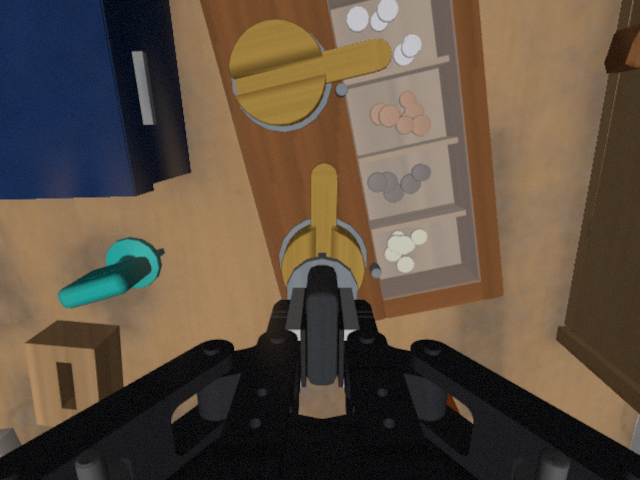

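View pics/s4c.png

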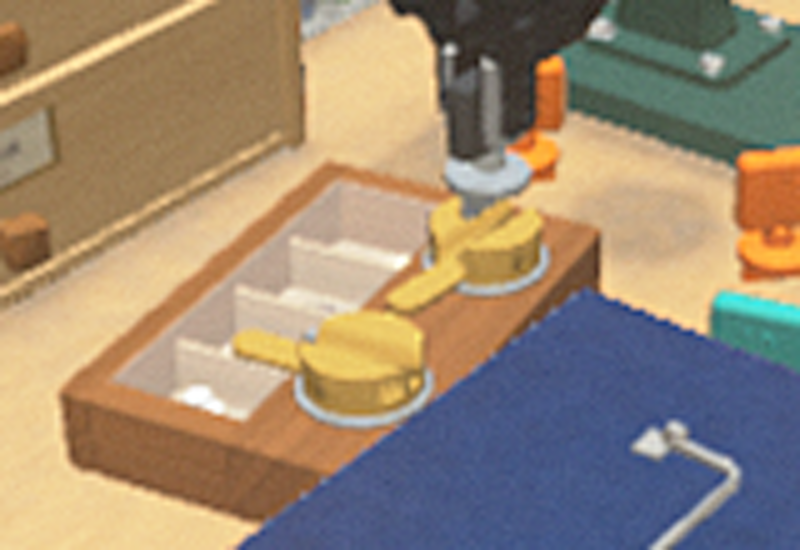

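```bash
python3 -m jog '1 0 0 0 0 0 -1; 1 0 6 0 0 0 -1; 1 0 12 0 0 0 -1; 1 0 16 0 0 0 -1; 1 0 16 0 0 0 -1'; python3 -c "
from h import *
s=ctrl.read_state();print(s['eef_pos'],s['tool_rot'],s['force'],s['torque'])"
```

```text
clock: 5.9
eef_pos: [638.0, 108.1, 76.8]
tool_rot: [-3.141, 0.0, 1.544]
force: [-0.6, 0.5, -0.1]
width: 10.8
[638.01866985 108.11229867  76.75174452] [-3.14061688e+00  2.54858072e-04  1.54427934e+00] [-0.58947653  0.50709351 -0.11373485] [-0.02937812 -0.01140877 -0.04674857]
```

```bash
python3 -m jog '-1 -1 1 0 0 0 -1; -1 -1 2 0 0 0 -1; -1 -1 2 0 0 0 -1'; python3 -c "
from h import *
s=ctrl.read_state();print(s['eef_pos'],s['tool_rot'],s['force'],s['torque'])
shot('side','s5');crop('s5','s5c',190,200,160,110,5)"
```

```text
clock: 6.28
eef_pos: [637.4, 107.0, 75.8]
tool_rot: [3.141, 0.0, 1.544]
force: [-1.6, -0.9, 2.9]
width: 11.0
[637.39456756 107.02711437  75.82782337] [3.14141414e+00 2.80147453e-04 1.54412531e+00] [-1.58123196 -0.89075961  2.90748   ] [-0.15660375  0.32036074 -0.04612051]
```

View pics/s5c.png

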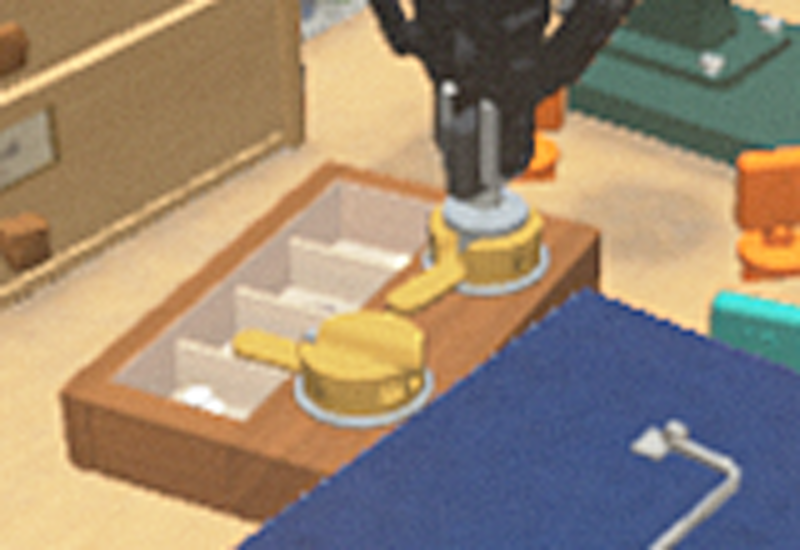

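```bash
python3 -m jog '0 0 0 0 0 6 -1; 0 0 0 0 0 12 -1; 0 0 0 0 0 18 -1; 0 0 0 0 0 24 -1; 0 0 0 0 0 30 -1; 0 -1 0 0 0 36 -1; 0 -1 0 0 0 42 -1; 0 -1 0 0 0 42 -1'; python3 -c "
from h import *
s=ctrl.read_state();print(s['eef_pos'],s['tool_rot'],s['force'],s['torque'],s['qpos'])
shot('side','s6');crop('s6','s6c',190,200,160,110,5)"
```

```text
clock: 7.32
eef_pos: [636.3, 107.7, 75.8]
tool_rot: [3.141, -0.0, 0.813]
force: [-3.1, -0.3, 6.0]
width: 11.2
[636.3372287  107.68305637  75.78953774] [ 3.14145179e+00 -1.75181871e-04  8.12705965e-01] [-3.07367014 -0.28288214  6.04322789] [0.05865602 0.49189426 0.01214031] [-0.17828121  0.80788075 -0.0555733   1.65166725  0.06364144  0.68358427
 -1.02415483]
```

View pics/s6c.png

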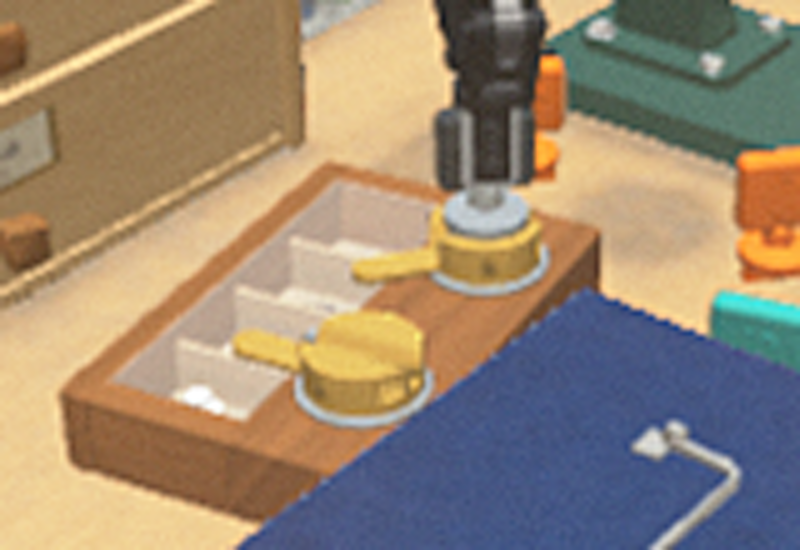

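```bash
python3 -m jog '0 0 0 0 0 6 -1; 0 0 0 0 0 12 -1; 0 0 0 0 0 18 -1; 0 0 0 0 0 24 -1; 0 0 0 0 0 30 -1; 0 0 0 0 0 36 -1; 0 0 0 0 0 42 -1; 0 0 0 0 0 42 -1'; python3 -c "
from h import *
s=ctrl.read_state();print(s['eef_pos'],s['tool_rot'],s['force'],s['torque'])
shot('side','s7');crop('s7','s7c',190,200,160,110,5);shot('wrist','w7')"
```

```text
clock: 8.38
eef_pos: [636.1, 108.1, 75.8]
tool_rot: [-3.141, 0.0, 0.08]
force: [-2.2, 0.8, 7.7]
width: 11.3
[636.09037528 108.126134    75.81508928] [-3.14075478e+00  3.61072282e-04  8.00773394e-02] [-2.16239146  0.8188115   7.69362947] [0.17147332 0.68357476 0.04615708]
```

View pics/s7c.png

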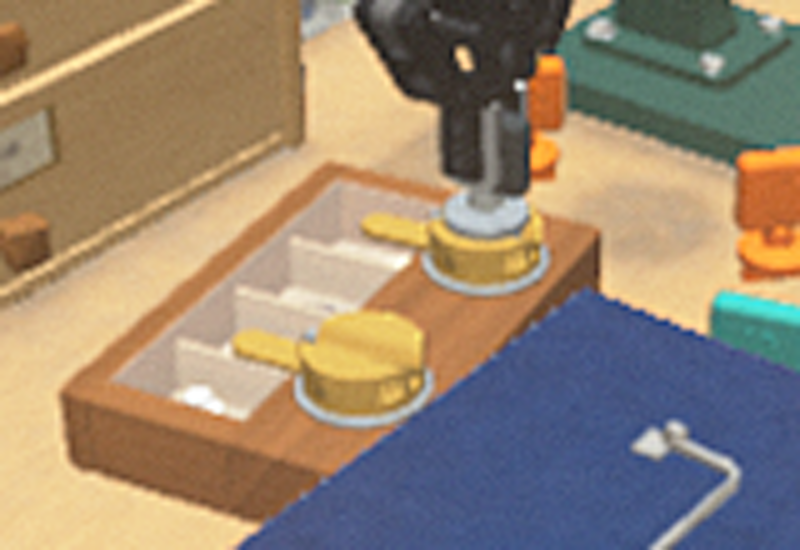

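View pics/w7.png

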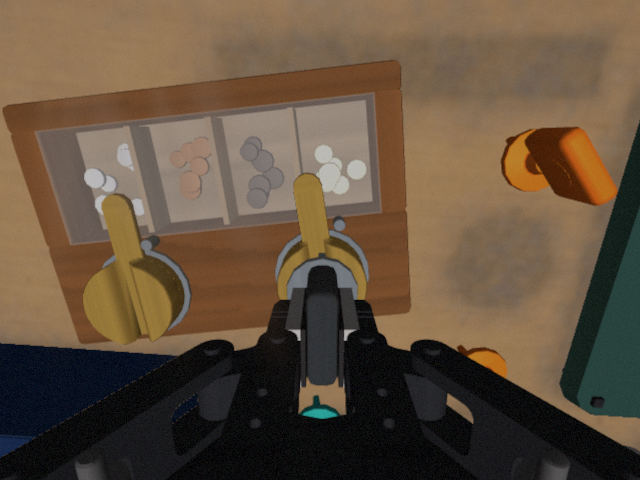

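```bash
python3 -m jog '0 0 0 0 0 2 -1; 0 0 0 0 0 4 -1; 0 0 0 0 0 4 -1'; python3 -c "
from h import *
s=ctrl.read_state();print(s['eef_pos'],s['tool_rot'],s['force'],s['torque'])
shot('wrist','w8');crop('w8','w8c',260,160,130,140,5)"
```

```text
clock: 8.85
eef_pos: [636.1, 108.2, 75.8]
tool_rot: [-3.141, 0.0, 0.012]
force: [-2.2, 1.9, 6.8]
width: 11.3
[636.10893699 108.16689079  75.79045708] [-3.14062305e+00  4.27861541e-04  1.16750290e-02] [-2.15462909  1.87470142  6.76432317] [0.26886706 0.60994586 0.20659702]
```

View pics/w8c.png

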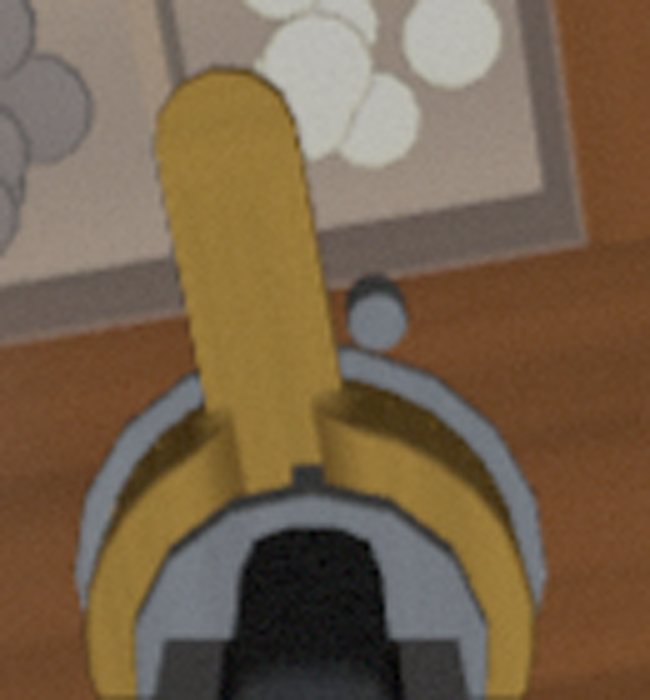

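```bash
python3 -m jog '0 0 0 0 0 2 -1; 0 0 0 0 0 3 -1; 0 0 0 0 0 3 -1'; python3 -c "
from h import *
s=ctrl.read_state();print(s['eef_pos'],s['tool_rot'],s['force'],s['torque'])
shot('wrist','w9');crop('w9','w9c',260,160,130,140,5)"
```

```text
clock: 9.28
eef_pos: [636.1, 108.2, 75.8]
tool_rot: [-3.141, 0.001, -0.038]
force: [-2.3, -0.2, 6.8]
width: 11.2
[636.06161746 108.22102738  75.78577881] [-3.14103391e+00  5.33748268e-04 -3.83141518e-02] [-2.25795152 -0.19029636  6.75135026] [0.20874223 0.64265272 0.75398897]
```

View pics/w9c.png

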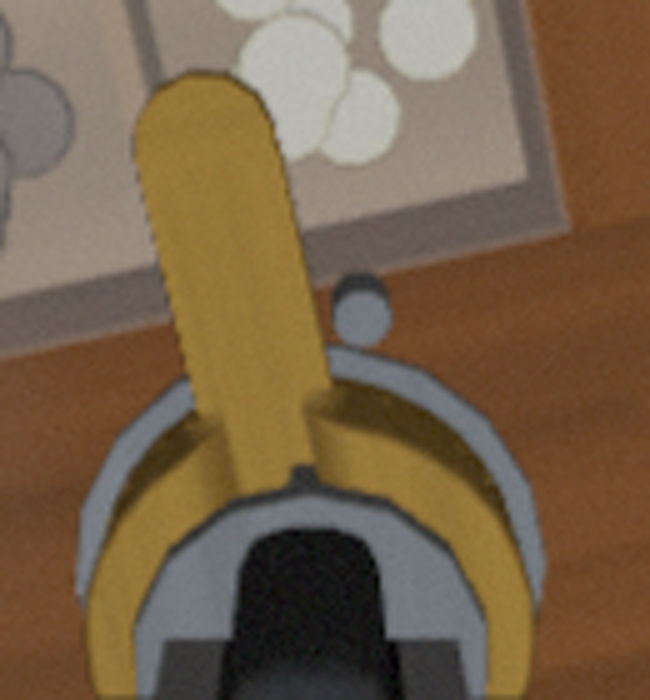

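```bash
python3 -m jog '0 0 0 0 0 -3 -1; 0 0 0 0 0 -6 -1; 0 0 0 0 0 -6 0; 0 0 0 0 0 -6 0; 0 0 0 0 0 -6 0.5; 0 0 0 0 0 -6 0.5'; python3 -c "
from h import *
s=ctrl.read_state();print(s['eef_pos'],s['tool_rot'],s['force'],s['torque'])
shot('wrist','w10')"
```

```text
clock: 10.07
eef_pos: [636.4, 107.2, 75.1]
tool_rot: [3.141, 0.0, 0.061]
force: [-0.4, 0.1, 0.2]
width: 64.4
[636.39046939 107.20024169  75.14550865] [3.14144563e+00 5.20026255e-05 6.07017708e-02] [-0.3932661   0.09295327  0.19549964] [-0.00643321  0.01328899  0.01046069]
```

View pics/w10.png

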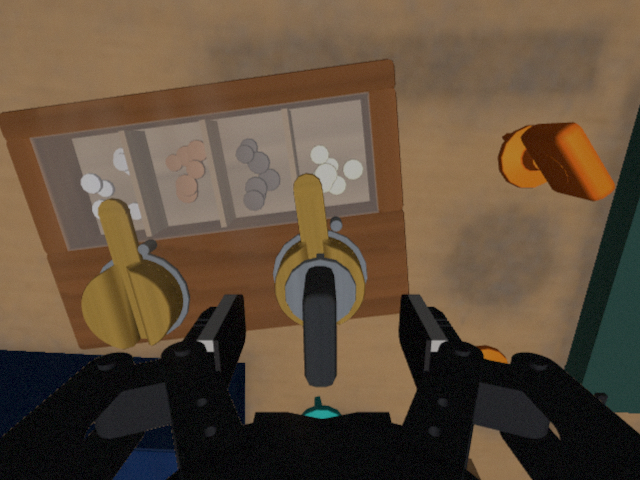

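The fingers are clear and the key stands at (320,330). Raise straight up.

```bash
python3 -m jog '0 0 -15 0 0 0 0.5; 0 0 -40 0 0 0 0.5; 0 0 -80 0 0 0 0.5; 0 0 -120 0 0 0 0.5; -40 0 -120 0 0 0 0.5; -80 0 -120 0 0 0 0.5; -80 0 -120 0 0 0 0.5; -80 0 -120 0 0 0 0.5'; python3 -c "
from h import *
shot('wrist','w11');shot('side','s11');crop('s11','s11c',190,200,160,110,5);print(ctrl.read_state()['force'])"
```

```text
clock: 11.12
eef_pos: [557.8, 102.6, 196.5]
tool_rot: [-3.141, -0.003, 0.061]
force: [0.5, -0.1, 0.2]
width: 63.9
[-1.27966133  0.01349828 -0.25653335]
```

View pics/w11.png

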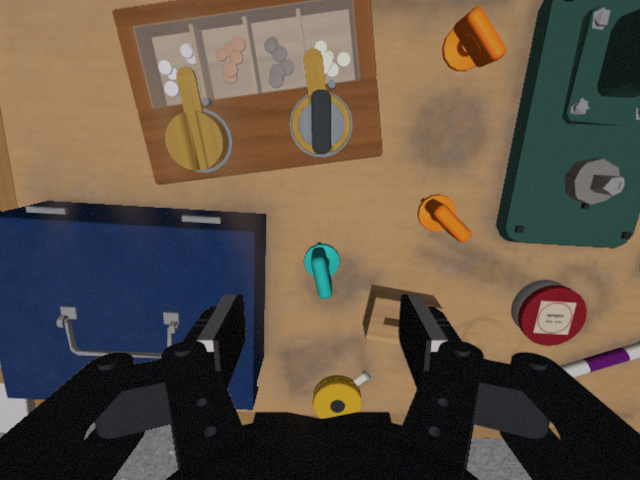

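View pics/s11c.png

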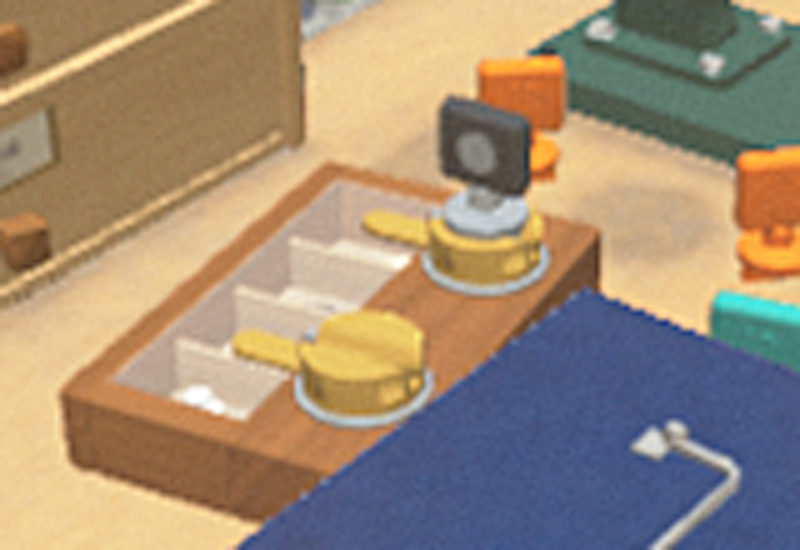

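```bash
python3 -c "
from h import *
d=load('w11')
for n,u,v in[('wingtop',321,98),('wingtop',321,115),('wingtop',321,130)]:print(n,pt(d,u,v))
for n,t,b in[('L',(186,69),(204,160)),('R',(314,50),(318,86))]:
  print(n,pt(d,*t,zw=46),pt(d,*b,zw=44))
a=pt(d,186,69,zw=46)-pt(d,194,139,zw=56);print(a,np.degrees(np.arctan2(a[1],a[0])))
a=pt(d,314,50,zw=46)-[636.1,107,56];print(a,np.degrees(np.arctan2(a[1],a[0])))
c=pt(d,321,93,zw=105);e=pt(d,321,153,zw=105);print('wing c',(c+e)/2)
print(ctrl.finish_job())"
```

```text
wingtop [649.2621763  106.63175996 105.17935421]
wingtop [639.70091888 106.06395891 104.29846988]
wingtop [631.01024242 105.54920535 102.90365304]
L [668.44043864 207.207153    46.        ] [603.45899059 196.61461426  44.        ]
R [686.67497952 114.07623052  46.        ] [662.94941385 109.83469947  44.        ]
[ 49.03125699   7.34540598 -10.        ] 8.520156805033096
[ 50.57497952   7.07623052 -10.        ] 7.9648696585945675
wing c [634.68052254 105.76317953 105.        ]
the job is handed in; nothing more can be done
None
```

I took the dark wing key from its block and set it home in the slot of the right-hand cam, which was the open one. I then turned that cam clockwise onto its stop, released the key and withdrew. The job was handed in at about 11.2 s; no verdict was reported.

- **Key home before turning:** contact came at the expected height with about 3 N, while the cam was still at roughly 0.2 rad.
- **Cam at its stop:** the turning torque rose to 0.75 N m, well above the cam's stiffness of 0.12 N m. In the last wrist picture its tongue pointed at 8.0°, against 8.5° for the tongue of the other, closed cam, so the two are practically parallel.
- **Key after release:** it stands upright in the slot. The wing top measured 103–105 mm high against 105 mm when home, and its centre is about 2 mm from the cam's axis.
- **Other cam and gripper:** in the pictures the other cam had not moved. The gripper is well clear of everything.

One small disagreement: the case's front edge in the first picture put the fully closed direction at about 10°, while both tongues measured 8–8.5°. I take that as measuring error.

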